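# Slide the log book out over the desk edge, level with the catalogue

### The arm

A 7-joint arm with a two-finger parallel gripper is mounted at the origin on a cart in front of the work surface, level with it; the furniture and walls round the work are solid. World frame = base frame: x ahead of the robot, y to its left, z up, the work surface at z = 0. Lengths are in mm, angles in rad, forces in N, time in s.
With the tool pointing down it reaches from about 425 to 1025 mm from the base axis. Payload 3.6 kg.
Tool frame: the origin (TCP) lies at the centre of the arm's flange, where the gripper is bolted on; the fingertips stand 173 mm ahead of it and the grasp point (between the pads) lies 155 mm ahead of it; y points along the fingers, z is the direction in which the jaws open and shut, and the axes are right-handed (so a half turn about y gives the same grasp; the last joint's range is limited). The gripper opens to 85 mm and grips with 20 to 120 N. Pads are 22 mm wide; open, the fingers measure 114 mm over their backs; the gripper's body (76 mm by 85 mm) begins 54 mm behind the grasp point. The pads swing forward as they close: fully open they stand 13 mm farther back than shut.
Start: joints at [1.198, 0.591, 0.048, 1.609, -0.033, 0.943, -0.034], TCP at [200.224, -696.807, 404.702] pointing down, gripper open.
Joint ranges: [-2.69, 2.69], [-0.47, 2.24], [-1.27, 1.36], [0.19, 2.51], [-1.53, 4.68], [0.08, 2.07], [-3.09, 3.09]. Speed limits (rad/s): [2.57, 2.57, 3.14, 3.14, 3.14, 3.14, 3.14].

### API

Orientations are given as [roll, pitch, yaw] about the fixed x, y, z axes, in that order (R = Rz(yaw) Ry(pitch) Rx(roll)).
In Python, from cell import manip gives the robot as it stands.
- The arm moves only by the tool move_arm, never from a script. Its argument "steps" is a list of rows, each a list of 7 numbers: the closure, from -1 (fully open) to 1 (shut), then the shift along the tool's x, y, z in mm, then the turn, a rotation vector about the tool's x, y, z in degrees. A call has 1 to 8 rows; each row is the pose to reach, as a shift and turn from the pose measured when the call began, along the tool's axes at that moment; what a row does not reach only later rows make up. A row lasts 1/10 s, in which the tool goes at most 50 mm and 8.59 degrees, less where a joint would pass 70% of its speed; a pose out of reach is approached as far as the arm can. A call with a gripper value outside its range is refused whole. The fingers move at their own pace and stop on an object; "newtons" is the grip in N (left out, the last holds). Time passes only in rows, so rows that repeat a pose let the fingers close. It gives the time, the measured TCP pose, the force and the opening at its end, in the units of the state.
- manip.read_state(): the state, without advancing time (a new reading comes with each control period).
- manip.grab_frame(name): name is "side" or "top"; returns the picture (400x640x3 uint8, blue, green, red); there is no depth.
- manip.calibration(name): a dict with "fov_y" (degrees; the focal length in pixels is half the picture's height over the tangent of half this angle, whatever the lens; pixels are square), "cx", "cy" (the principal point, pixels), "xyz" and "attitude" of the camera in the world. Camera axes: x right, y up, looking along -z (the intrinsics and any distortion apply to the point x, -y, -z); pixel columns grow to the right and rows downward; lengths in mm; the calibration is good to about 2 mm. A picture is of the moment at which its call begins. calibration takes no time and is no camera call.
- manip.close_job(): hands the job in, once; it reports no verdict.
The state is a dict: "time_s": time; "qpos": joint angles; "joint_velocities": joint speeds; "tau": joint torques, N m; "position": TCP position; "ee_rot": TCP orientation; "wrist_force": force on the tool from outside, world axes, zero at the start; "torque": the same for the moment, N m; "width": finger opening in mm.
Only numpy, scipy, OpenCV 4.12 (cv2) and the standard library are available. Lean on these libraries where they do the work, as an engineer would, in place of code of your own. Each camera call takes 0.05 s, during which the arm holds its last target. There are 200 camera calls.

### The job

Push the dark log book flat along the desk towards the robot until it sticks out over the front edge just as far as the larger grey catalogue beside it already does, with its front edge parallel to the desk edge. Only push or drag it with the fingers: do not pick it up, tip it or let it drop. Leave the catalogue and everything else where they are, and draw the fingers clear at the end.

Things in the scene. Friction and masses are not known exactly. Their poses are not given: they have to be found in the camera images.
- log_book: Dark blue-black hardback log book lying loose on the desk pad, 160 (its x) x 210 (its y) x 18 mm (z), about 0.4 kg (+-35 %). Origin: centre of its underside (within 1 mm). Its x axis points away from the robot, give or take the yaw at the start; its front edge is the -x side, its back edge is at x = +80 mm; the sides are at y = -106 and +104 mm.
- log_book_front (a point): Middle of the log book's front edge (the 210 mm edge nearest the robot), half-way up its thickness, 80 mm from the book's centre; axes as the book's.
- catalogue: Larger grey catalogue, lying flat and loose on the same desk pad to the left of the log book, 290 (x) x 210 (y) x 14 mm. It lies square to the desk (x axis along world x) with its front edge sticking out over the desk's front edge by 20 to 55 mm, differently each time; a red pen lies on it. Origin: centre of its underside. It must not be moved.
- catalogue_front (a point): Middle of the catalogue's front edge (nearest the robot), half-way up its thickness; its world x is the x that the log book's front edge must reach.
- desk_pad: Thin grey desk pad under both books, fixed, 280 (x) x 670 (y) x 3 mm, so that the log book's top is 21 mm above the worktop. Origin: centre of its underside. The pad's front edge, at x = -140 mm, is flush with the desk's front edge, which is straight and parallel to world y at about x = 0.388 m.
- pen_red: Pen, 139 x 15 mm, lying on the catalogue; origin under its middle. Bystander, to be left where it is.
- calculator: Pocket calculator, 138 (x) x 78 x 12 mm, to the right of the log book; origin at the centre of its underside. Bystander, to be left where it is.
- tape_masking: Roll of masking tape lying flat, 92 mm across, 25 mm high, behind the books; origin at the centre of its underside. Bystander, to be left where it is.
- steel_block: Grey steel block, 40 x 60 x 33 mm, behind the log book; origin at the centre of its underside. Bystander, to be left where it is.
- adaptor: Black mains adaptor, 85 (x) x 50 x 34 mm, behind the log book to the right; origin at the centre of its underside. Bystander, to be left where it is.
- wash_bottle: Upright bottle, 66 mm across, 202 mm high, at the back right; origin at the centre of its underside. Bystander, to be left where it is.

How it is judged:
By the outcome, as a careful person would: the job done as asked, in the order asked, and still so for the second after the job is handed in, with the robot touching nothing.
It also fails if it takes over 42 s, if anything falls off the work surface, if the arm or the gripper's body presses on something with over 40 N, if the wrist force passes 120 N, or if a joint passes its speed limit or range.

## Working session

There is one attempt and no reset: what is moved stays moved. The work goes in short steps, Python scripts to look and compute and a tool call to move; the robot and the scene stay as the last step left them, time stands still between calls to the robot, and variables do not carry over. Pictures are saved under pics/ and viewed, on a budget of 10 in all, crops included, one or two more only if the job needs it, and the job is handed in when it is done.

Besides the shell and the picture viewer there is one more tool, called as name(argument=value, ...), one argument or row to a line, values as JSON. move_arm: Moves the arm, as the interface text tells. Its arguments: {"type":"object","properties":{"steps":{"type":"array"},"newtons":{"type":"number"}},"required":["steps"]}

```bash
ls; mkdir -p pics
python3 - <<'E'
from cell import manip
import cv2
s=manip.read_state();print(s)
for n in("top","side"):
    print(n,manip.calibration(n)); cv2.imwrite(f"pics/{n}0.png",manip.grab_frame(n))
E
```

```text
pics
{'time_s': 0.0, 'qpos': array([ 1.19751405,  0.59211363,  0.04829806,  1.60984051, -0.0332971 ,
        0.94268448, -0.03373018]), 'joint_velocities': array([-0.00023343, -0.00026857,  0.00151282,  0.00063757, -0.00127679,
        0.00023574, -0.00057028]), 'tau': array([ 7.57531907e-04, -5.48690200e+01,  1.54681720e+00, -1.98118758e+01,
        9.29774571e-03,  8.78181425e-03, -2.99519172e-06]), 'position': array([ 200.11173081, -696.37513447,  403.53760858]), 'ee_rot': array([-1.57303396e+00, -1.27917046e-04, -2.86175718e+00]), 'wrist_force': array([ 0.02108903, -0.10102845, -0.29180535]), 'torque': array([ 0.0023961 ,  0.00664056, -0.02250481]), 'width': 85.26707033840847}
top {'fov_y': 44.90201088091931, 'cx': 320.4679167215785, 'cy': 200.82289583336265, 'xyz': array([ 308.40678563,  -51.63483942, 1381.73229772]), 'attitude': array([ 0.18957086, -0.01363977, -1.57136635])}
side {'fov_y': 42.52039352907006, 'cx': 309.72407583864646, 'cy': 201.83505983992617, 'xyz': array([ 233.27228203, 1040.6976598 ,  944.58533678]), 'attitude': array([ 0.91443991,  0.01796368, -2.8776428 ])}
```

View pics/top0.png

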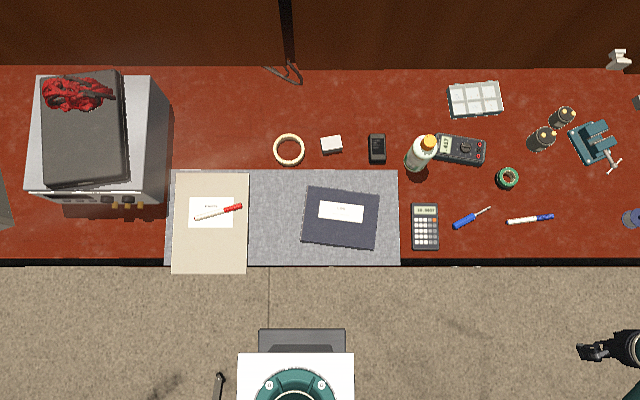

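View pics/side0.png

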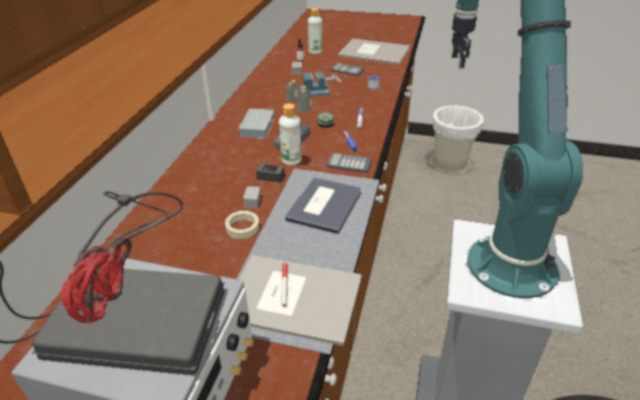

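The top view shows the log book with corners near (310,187), (380,193), (374,250) and (301,242), yawed a few degrees. The catalogue's front edge is at about row 274 and the desk edge at about row 264. The side view shows clear space behind the book, with the steel block and adaptor farther back.

```bash
cat > h.py <<'E'
import numpy as np, cv2
from scipy.spatial.transform import Rotation as Ro
from cell import manip
def proj(P,name="top"):
    c=manip.calibration(name); R=Ro.from_euler("xyz",c["attitude"]).as_matrix()
    f=200/np.tan(np.radians(c["fov_y"]/2)); q=(np.atleast_2d(P)-c["xyz"])@R
    return np.c_[c["cx"]+f*q[:,0]/-q[:,2], c["cy"]-f*q[:,1]/-q[:,2]]
def unproj(uv,z,name="top"):
    W=np.float32([[300,-300],[300,400],[700,400],[700,-300]])
    H=cv2.getPerspectiveTransform(np.float32(proj(np.c_[W,[z]*4],name)),W)
    return cv2.perspectiveTransform(np.float32(uv).reshape(-1,1,2),H)[:,0]
def rect(img,z,name="top",x0=300,y0=-350,nx=500,ny=750):
    "rectified: row = x-x0, col = y-y0 (mm)"
    W=np.float32([[300,-300],[300,400],[700,400],[700,-300]])
    H=cv2.getPerspectiveTransform(np.float32(proj(np.c_[W,[z]*4],name)),W[:,::-1]-np.float32([y0,x0]))
    return cv2.warpPerspective(img,H,(ny,nx),flags=cv2.INTER_CUBIC)
def edge(g,p,q,half=10,x0=300,y0=-350):
    "g: gray rectified; p,q world xy near the edge ends -> refined line: endpoints, rms, by max gradient"
    p,q=np.array(p,float),np.array(q,float); d=(q-p)/np.linalg.norm(q-p); n=np.array([-d[1],d[0]])
    t=np.linspace(.08,.92,80); s=np.arange(-half,half+.1,.5)
    X=p+(q-p)*t[:,None]; G=X[:,None]+n*s[:,None]
    V=cv2.remap(g,np.float32(G[...,1]-y0),np.float32(G[...,0]-x0),cv2.INTER_LINEAR).astype(float)
    D=abs(np.gradient(cv2.GaussianBlur(V,(5,1),0),axis=1)); k=D.argmax(1)
    w=np.array([np.where(abs(np.arange(len(s))-j)<8,D[i],0) for i,j in enumerate(k)])
    e=(w*s).sum(1)/w.sum(1); L=np.linalg.norm(q-p)*t; m=np.ones(len(t),bool)
    for _ in range(5):
        c=np.polyfit(L[m],e[m],1); r=e-np.polyval(c,L); m=abs(r)<max(2*np.std(r[m]),.3)
    LL=np.linalg.norm(q-p)
    return p+n*c[1], q+n*np.polyval(c,LL), r[m].std(), m.sum()
def book(img,guess=None):
    "log book top corners -> dict"
    g=cv2.cvtColor(rect(img,21),cv2.COLOR_BGR2GRAY); C=np.array(guess,float)
    for _ in range(3):
        E=[edge(g,C[i],C[(i+1)%4]) for i in range(4)]
        def X(a,b):
            A=np.c_[a[1]-a[0],-(b[1]-b[0])]; return a[0]+(a[1]-a[0])*np.linalg.solve(A,b[0]-a[0])[0]
        C=np.array([X(E[i-1],E[i]) for i in range(4)])
    return C,E
E
cat > m.py <<'E'
import sys; from h import *
im=cv2.imread("pics/top0.png")
C,E=book(im,unproj([[301,242],[374,250],[380,193],[310,187]],21))  # FL FR BR BL
print("corners FL FR BR BL",C.round(1).tolist(),"rms",[(round(e[2],2),int(e[3])) for e in E])
print("sides",[np.linalg.norm(C[i]-C[(i+1)%4]).round(1) for i in range(4)])
print("yaws",[np.degrees(np.arctan2(*(E[i][1]-E[i][0])[::-1])).round(2) for i in range(4)])
g17=cv2.cvtColor(rect(im,17),cv2.COLOR_BGR2GRAY)
c=unproj([[171,273],[247,274],[249,173],[173,170]],17);print("cat guess",c.round(0).tolist())
for i in range(4):
    e=edge(g17,c[i],c[(i+1)%4]);print("cat",e[0].round(1),e[1].round(1),round(e[2],2),e[3])
g3=cv2.cvtColor(rect(im,3),cv2.COLOR_BGR2GRAY)
for a,b in (([388,100],[388,-200]),([668,150],[668,-200]),([390,-215],[660,-215])):
    e=edge(g3,a,b,14);print("pad",e[0].round(1),e[1].round(1),round(e[2],2),e[3])
for n,uv,z in(("tape",[288,149],25),("block",[[321,137],[341,135],[343,150],[323,153]],33),("adapt",[[369,134],[385,134],[385,163],[369,163]],34),("calc",[[411,204],[438,204],[439,249],[412,249]],12)):
    print(n,unproj(uv,z).round(0).tolist())
E
python3 m.py
```

```text
corners FL FR BR BL [[452.7, -10.3], [426.2, -220.0], [587.3, -239.9], [617.1, -32.1]] rms [(np.float64(0.81), 72), (np.float64(0.51), 76), (np.float64(0.61), 72), (np.float64(2.4), 80)]
sides [np.float64(211.4), np.float64(162.3), np.float64(209.9), np.float64(165.9)]
yaws [np.float64(-97.2), np.float64(-7.04), np.float64(81.82), np.float64(172.44)]
cat guess [[365.0, 345.0], [362.0, 134.0], [652.0, 137.0], [660.0, 356.0]]
cat [363.9 345.3] [363.5 134.3] 0.19 70
cat [362.3 136.9] [651.9 137.3] 0.58 61
cat [655.3 136.5] [668.4 356.1] 2.62 78
cat [660.  362.2] [365.2 342.2] 3.74 79
pad [384.1 100. ] [ 384. -200.] 0.09 71
pad [668.5 150. ] [ 668.4 -200. ] 0.73 75
pad [ 390.  -229.8] [ 660. -210.] 4.02 64
tape [[722.0, 24.0]]
block [[756.0, -72.0], [763.0, -130.0], [717.0, -136.0], [708.0, -78.0]]
adapt [[766.0, -212.0], [766.0, -259.0], [678.0, -256.0], [678.0, -210.0]]
calc [[562.0, -332.0], [563.0, -410.0], [433.0, -407.0], [433.0, -330.0]]
```

move_arm(
  steps=[
    [-1,-292,0,-210,0,8,0],
    [-1,-292,0,-210,0,8,0],
    [-1,-292,0,-210,0,8,0],
    [-1,-292,0,-210,0,8,0],
    [-1,-292,0,-210,0,8,0],
    [-1,-292,0,-210,0,8,0],
    [-1,-292,0,-210,0,8,0],
    [-1,-340,0,-245,0,9,0],
  ],
)

```text
time_s: 0.9
position: [448.2, -380.4, 403.8]
ee_rot: [-1.573, -0.001, -3.019]
wrist_force: [0.8, 0.0, 0.4]
width: 85.4
```

```bash
cat > go.py <<'E'
import sys; from h import *
s=manip.read_state(); R=Ro.from_euler("xyz",s["ee_rot"])
t=np.array([float(a) for a in sys.argv[1:4]]); yaw=float(sys.argv[4]) if len(sys.argv)>4 else 180
T=Ro.from_euler("xyz",[-90,0,yaw],degrees=True)
print("t",round(s["time_s"],2),"pos",s["position"].round(1),"rpy",np.degrees(s["ee_rot"]).round(2),"F",s["wrist_force"].round(1))
print("shift",R.inv().apply(t-s["position"]).round(1),"turn",np.degrees((R.inv()*T).as_rotvec()).round(2))
E
python3 go.py 645 -130 400
```

```text
t 0.9 pos [ 448.2 -380.4  403.8] rpy [-9.014e+01 -4.000e-02 -1.730e+02] F [0.8 0.  0.4]
shift [-225.9    4.2 -224.6] turn [0.13 7.   0.05]
```

move_arm(
  steps=[
    [-1,-226,4,-225,0,7,0],
    [-1,-226,4,-225,0,7,0],
    [-1,-226,4,-225,0,7,0],
    [-1,-226,4,-225,0,7,0],
    [-1,-226,4,-225,0,7,0],
    [-1,-226,4,-225,0,7,0],
    [-1,-226,4,-225,0,7,0],
    [-1,-226,4,-225,0,7,0],
  ],
)

```text
time_s: 1.7
position: [647.1, -124.6, 399.5]
ee_rot: [-1.576, -0.0, -3.134]
wrist_force: [-0.4, 0.2, -0.2]
width: 85.8
```

```bash
python3 go.py 645 -130 190
```

```text
t 1.7 pos [ 647.1 -124.6  399.5] rpy [-9.0280e+01 -3.0000e-02 -1.7955e+02] F [-0.4  0.2 -0.2]
shift [  2.  209.5   6.4] turn [0.28 0.45 0.03]
```

move_arm(
  steps=[
    [-1,2,40,6,0.3,0.4,0],
    [-1,2,80,6,0.3,0.4,0],
    [-1,2,120,6,0.3,0.4,0],
    [-1,2,155,6,0.3,0.4,0],
    [-1,2,185,6,0.3,0.4,0],
    [-1,2,202,6,0.3,0.4,0],
    [-1,2,209,6,0.3,0.4,0],
    [-1,2,209,6,0.3,0.4,0],
  ],
)

```text
time_s: 2.5
position: [644.6, -130.6, 190.2]
ee_rot: [-1.57, -0.002, 3.141]
wrist_force: [-0.3, -0.5, 0.5]
width: 85.2
```

```bash
python3 go.py 645 -130 170
python3 - <<'E'
from h import *
a=manip.grab_frame("side"); cv2.imwrite("pics/s1.png",cv2.resize(a[130:290,180:420],None,fx=3,fy=3))
E
```

```text
t 2.5 pos [ 644.6 -130.6  190.2] rpy [-8.9950e+01 -9.0000e-02  1.7998e+02] F [-0.3 -0.5  0.5]
shift [-0.5 20.2 -0.7] turn [-0.05 -0.02  0.09]
```

View pics/s1.png

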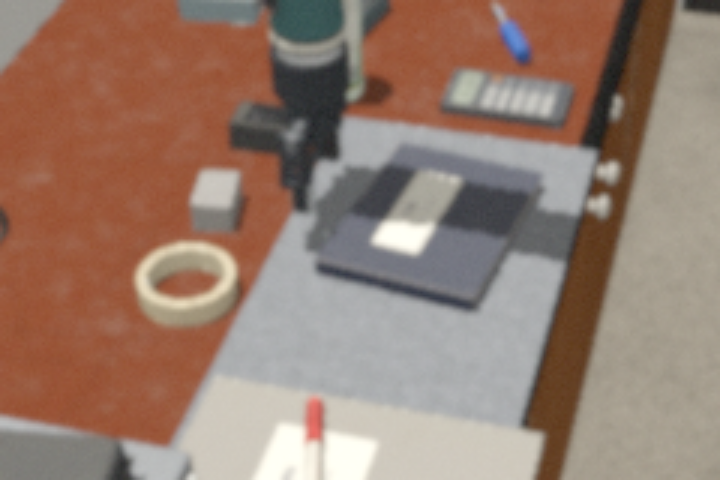

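The fingers (crop about (300,170)) stand behind the book's back edge, clear of the block and the adaptor. Next I lower them carefully.

move_arm(
  steps=[
    [-1,0,4,0,0,0,0],
    [-1,0,7,0,0,0,0],
    [-1,0,10,0,0,0,0],
    [-1,0,11,0,0,0,0],
    [-1,0,12,0,0,0,0],
    [-1,0,12,0,0,0,0],
  ],
)

```text
time_s: 3.15
position: [645.1, -130.3, 179.2]
ee_rot: [-1.57, 0.0, -3.141]
wrist_force: [0.1, 0.3, 1.7]
width: 85.4
```

move_arm(
  steps=[
    [-1,0,1,0,0,0,0],
    [-1,0,2,0,0,0,0],
    [-1,0,3,0,0,0,0],
    [-1,0,4,0,0,0,0],
    [-1,0,4,0,0,0,0],
  ],
)

```text
time_s: 3.65
position: [645.1, -130.3, 174.9]
ee_rot: [-1.57, -0.0, -3.142]
wrist_force: [-0.3, -0.2, 0.5]
width: 85.6
```

move_arm(
  steps=[
    [-1,0,1,0,0,0,0],
    [-1,0,2,0,0,0,0],
    [-1,0,3,0,0,0,0],
    [-1,0,4,0,0,0,0],
    [-1,0,5,0,0,0,0],
    [-1,0,6,0,0,0,0],
    [-1,0,6,0,0,0,0],
  ],
)

```text
time_s: 4.35
position: [645.0, -130.3, 168.8]
ee_rot: [-1.57, -0.0, -3.142]
wrist_force: [-0.2, -0.7, 0.6]
width: 85.5
```

move_arm(
  steps=[
    [-1,6,0,0,0,0,0],
    [-1,12,0,0,0,0,0],
    [-1,16,0,0,0,0,0],
    [-1,20,0,0,0,0,0],
    [-1,24,0,0,0,0,0],
    [-1,28,0,0,0,0,0],
    [-1,32,0,0,0,0,0],
    [-1,36,0,0,0,0,0],
  ],
)

```text
time_s: 5.15
position: [609.4, -130.1, 169.0]
ee_rot: [-1.57, 0.001, -3.141]
wrist_force: [2.5, 1.0, 0.9]
width: 85.9
```

move_arm(
  steps=[
    [-1,4,0,0,0,0,0],
    [-1,8,0,0,0,0,0],
    [-1,12,0,0,0,0,0],
    [-1,16,0,0,0,0,0],
    [-1,20,0,0,0,0,0],
    [-1,24,0,0,0,0,0],
    [-1,28,0,0,0,0,0],
    [-1,28,0,0,0,0,0],
  ],
)

```text
time_s: 5.95
position: [580.5, -130.2, 168.9]
ee_rot: [-1.57, -0.0, -3.141]
wrist_force: [0.4, -0.3, 1.2]
width: 85.5
```

```bash
python3 go.py 550 -130 169;python3 - <<'E'
from h import *
a=manip.grab_frame("side"); b=manip.grab_frame("top");cv2.imwrite("pics/t2.png",b)
cv2.imwrite("pics/s2.png",np.hstack([cv2.resize(a[130:290,220:400],None,fx=2,fy=2),cv2.resize(b[130:290,200:400],None,fx=2,fy=2)]))
E
```

```text
t 5.95 pos [ 580.5 -130.2  168.9] rpy [-8.9960e+01 -1.0000e-02 -1.7998e+02] F [ 0.4 -0.3  1.2]
shift [30.5 -0.1 -0.2] turn [-0.04  0.02  0.01]
```

View pics/s2.png

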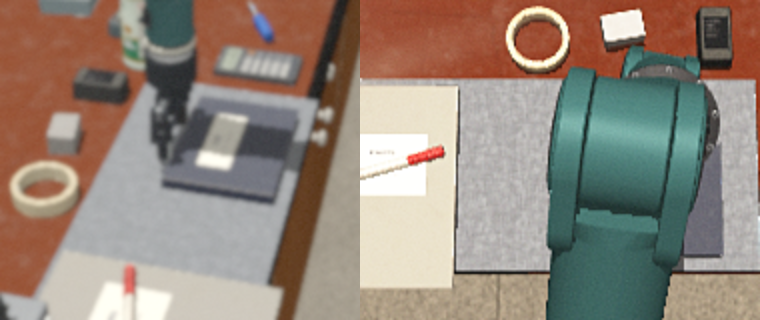

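The fingers are pushing the book and it has turned nearly square. The arm hides most of it in the top view, so I'll push on, stop about 10 mm short, then back off and measure.

move_arm(
  steps=[
    [-1,5,0,0,0,0,0],
    [-1,10,0,0,0,0,0],
    [-1,15,0,0,0,0,0],
    [-1,20,0,0,0,0,0],
    [-1,25,0,0,0,0,0],
    [-1,30,0,0,0,0,0],
    [-1,34,0,0,0,0,0],
    [-1,35,0,0,0,0,0],
  ],
)

```text
time_s: 6.85
position: [545.0, -130.3, 168.9]
ee_rot: [-1.57, -0.001, -3.142]
wrist_force: [1.8, 0.4, -1.5]
width: 85.4
```

move_arm(
  steps=[
    [-1,-5,0,0,0,0,0],
    [-1,-15,0,0,0,0,0],
    [-1,-15,-40,0,0,0,0],
    [-1,-15,-90,0,0,0,0],
    [-1,-15,-90,50,0,0,0],
    [-1,-15,-90,100,0,0,0],
    [-1,-15,-90,150,0,0,0],
    [-1,-15,-90,200,0,0,0],
  ],
)

```text
time_s: 7.65
position: [560.4, -332.1, 259.3]
ee_rot: [-1.57, -0.002, -3.141]
wrist_force: [0.9, -0.6, 0.1]
width: 85.3
```

```bash
python3 go.py 550 -430 259;python3 - <<'E'
from h import *
b=manip.grab_frame("top");cv2.imwrite("pics/t3.png",b)
cv2.imwrite("pics/t3v.png",cv2.resize(b[130:290,150:450],None,fx=2.5,fy=2.5))
E
```

```text
t 7.65 pos [ 560.4 -332.1  259.3] rpy [-8.9980e+01 -1.0000e-01 -1.7996e+02] F [ 0.9 -0.6  0.1]
shift [10.4  0.3 97.9] turn [-0.02  0.04  0.1 ]
```

View pics/t3v.png

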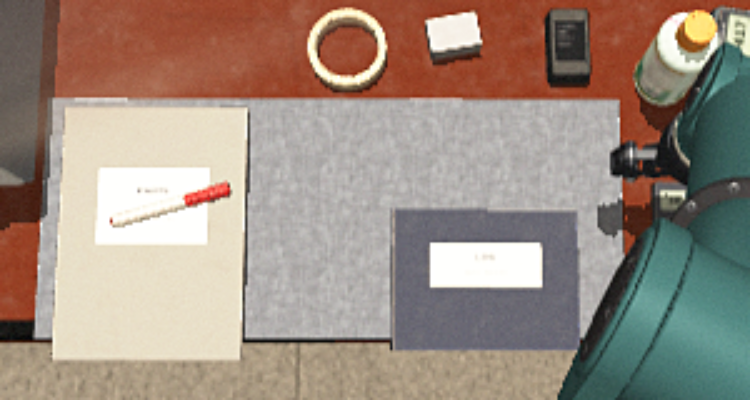

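The book now lies square. Its front is at crop row 349 and the catalogue's at 359, so roughly 11 mm remain. Next I measure it exactly.

```bash
cat > meas.py <<'E'
import sys; from h import *
im=cv2.imread(sys.argv[1]); dx=float(sys.argv[2])
g=lambda z:cv2.cvtColor(rect(im,z),cv2.COLOR_BGR2GRAY)
c=unproj([[306.8,269.6],[381,269.8],[380.8,214.4],[307.2,213.6]],21)-[dx,0]
p=lambda n,e:print(n,e[0].round(2),e[1].round(2),"rms",round(e[2],2),e[3],"yaw",np.degrees(np.arctan((e[1]-e[0])[0]/(e[1]-e[0])[1])).round(2))
p("front 80%",edge(g(21),c[0],c[0]+.8*(c[1]-c[0]),7)); p("back",edge(g(21),c[3],c[2],7)); p("left",edge(g(21),c[0],c[3],7))
p("cat front",edge(g(17),[363.7,340],[363.7,140],7)); p("cat right",edge(g(17),[370,137],[640,137],7)); p("pad front",edge(g(3),[384,120],[384,20],7))
E
python3 meas.py pics/t3.png 0
```

```text
front 80% [374.3  -32.15] [ 374.84 -197.81] rms 0.31 75 yaw -0.19
back [534.52 -32.56] [ 530.59 -242.44] rms 0.43 63 yaw 1.07
left [374.34 -28.78] [532.4  -28.24] rms 0.12 65 yaw 89.81
cat front [363.81 340.  ] [363.31 140.  ] rms 0.17 66 yaw 0.14
cat right [370.   136.87] [640.   137.29] rms 0.68 65 yaw 89.91
pad front [384.04 120.  ] [384.07  20.  ] rms 0.08 68 yaw -0.02
```

move_arm(
  steps=[
    [-1,0,0,-50,0,0,0],
    [-1,0,0,-100,0,0,0],
    [-1,0,0,-150,0,0,0],
    [-1,0,0,-195,0,0,0],
    [-1,0,0,-202,0,0,0],
    [-1,0,40,-202,0,0,0],
    [-1,0,75,-202,0,0,0],
    [-1,0,87,-202,0,0,0],
  ],
)

```text
time_s: 8.5
position: [559.7, -142.8, 167.8]
ee_rot: [-1.56, -0.004, 3.13]
wrist_force: [-0.4, -0.3, -0.2]
width: 85.3
```

```bash
python3 go.py 534.3 -130 169
python3 - <<'E'
from h import *
g=cv2.cvtColor(rect(cv2.imread("pics/top0.png"),0,y0=-700,ny=1400),cv2.COLOR_BGR2GRAY)
for a,b in((-440,-240),(-640,-440),(360,440)):
    e=edge(g,[392,a],[392,b],14,y0=-700);print(e[0].round(1),e[1].round(1),round(e[2],2))
g=cv2.cvtColor(rect(cv2.imread("pics/top0.png"),3),cv2.COLOR_BGR2GRAY)
for a,b in((130,50),(50,-50),(-50,-130),(-130,-210)):
    e=edge(g,[384,a],[384,b],6);print(e[0].round(2),e[1].round(2),round(e[2],2))
E
```

```text
t 8.5 pos [ 559.7 -142.8  167.8] rpy [-89.37  -0.25 179.34] F [-0.4 -0.3 -0.2]
shift [ 25.6  -1.2 -12.5] turn [-0.63 -0.66  0.26]
[ 384.6 -440. ] [ 384. -240.] 0.24
[ 384.6 -640. ] [ 384.7 -440. ] 0.12
[384.1 360. ] [383.9 440. ] 0.08
[384.01 130.  ] [384.04  50.  ] 0.06
[384.08  50.  ] [384.02 -50.  ] 0.07
[384.49 -50.  ] [ 385.24 -130.  ] 1.64
[ 383.98 -130.  ] [ 384.03 -210.  ] 0.08
```

move_arm(
  steps=[
    [-1,0,-1.2,-6,-0.6,-0.6,0.2],
    [-1,0,-1.2,-12.5,-0.6,-0.6,0.2],
    [-1,0,-1.2,-12.5,-0.6,-0.6,0.2],
    [-1,0,-1.2,-12.5,-0.6,-0.6,0.2],
  ],
)

```text
time_s: 8.9
position: [560.5, -130.1, 170.3]
ee_rot: [-1.57, 0.001, 3.141]
wrist_force: [-0.7, -0.1, -0.4]
width: 85.3
```

```bash
python3 go.py 534.3 -130 169
```

```text
t 8.9 pos [ 560.5 -130.1  170.3] rpy [-8.9960e+01  8.0000e-02  1.7997e+02] F [-0.7 -0.1 -0.4]
shift [26.2  1.3 -0.1] turn [-0.04 -0.03 -0.08]
```

move_arm(
  steps=[
    [-1,5,1,0,0,0,0],
    [-1,10,1,0,0,0,0],
    [-1,14,1,0,0,0,0],
    [-1,17,1,0,0,0,0],
    [-1,20,1,0,0,0,0],
    [-1,23,1,0,0,0,0],
    [-1,25,1,0,0,0,0],
    [-1,26,1,0,0,0,0],
  ],
)

```text
time_s: 9.7
position: [535.1, -130.1, 169.5]
ee_rot: [-1.57, 0.003, 3.141]
wrist_force: [3.4, -0.1, 1.4]
width: 85.6
```

```bash
python3 go.py 534 -130 169
```

```text
t 9.7 pos [ 535.1 -130.1  169.5] rpy [-89.94   0.2  179.98] F [ 3.4 -0.1  1.4]
shift [ 1.1  0.5 -0.1] turn [-0.06 -0.02 -0.2 ]
```

move_arm(
  steps=[
    [-1,0.5,0,0,0,0,0],
    [-1,1,0,0,0,0,0],
    [-1,1,0,0,0,0,0],
  ],
)

```text
time_s: 10.0
position: [534.2, -130.1, 169.5]
ee_rot: [-1.57, 0.004, 3.141]
wrist_force: [3.0, -0.1, 0.4]
width: 85.3
```

move_arm(
  steps=[
    [-1,-5,0,0,0,0,0],
    [-1,-15,0,0,0,0,0],
    [-1,-15,-40,0,0,0,0],
    [-1,-15,-90,0,0,0,0],
    [-1,-15,-90,50,0,0,0],
    [-1,-15,-90,100,0,0,0],
    [-1,-15,-90,150,0,0,0],
    [-1,-15,-90,200,0,0,0],
  ],
)

```text
time_s: 10.8
position: [548.5, -331.7, 259.8]
ee_rot: [-1.571, 0.002, -3.141]
wrist_force: [0.8, -1.0, -0.5]
width: 85.4
```

```bash
python3 go.py 550 -430 259;python3 - <<'E'
from h import *
b=manip.grab_frame("top");cv2.imwrite("pics/t4.png",b)
E
python3 meas.py pics/t4.png 11
```

```text
t 10.8 pos [ 548.5 -331.7  259.8] rpy [-8.9990e+01  1.2000e-01 -1.7999e+02] F [ 0.8 -1.  -0.5]
shift [-1.5  0.8 98.3] turn [-0.01  0.01 -0.12]
front 80% [363.32 -32.15] [ 363.27 -197.81] rms 0.14 68 yaw 0.02
back [523.27 -32.56] [ 521.85 -242.46] rms 0.27 68 yaw 0.39
left [363.34 -28.59] [521.4  -28.26] rms 0.11 69 yaw 89.88
cat front [363.83 340.  ] [363.4 140. ] rms 0.13 62 yaw 0.12
cat right [370.   136.87] [640.   137.28] rms 0.67 65 yaw 89.91
pad front [384.04 120.  ] [384.04  20.  ] rms 0.09 67 yaw -0.0
```

move_arm(
  steps=[
    [-1,0,-50,50,0,0,0],
    [-1,0,-100,100,0,0,0],
    [-1,0,-100,100,0,0,0],
    [-1,0,-100,100,0,0,0],
  ],
)

```text
time_s: 11.25
position: [543.5, -450.3, 367.2]
ee_rot: [-1.549, 0.011, 3.121]
wrist_force: [0.5, -1.1, 0.4]
width: 85.3
```

```bash
python3 - <<'E'
from h import *
b=manip.grab_frame("top");cv2.imwrite("pics/t5.png",b)
cv2.imwrite("pics/t5v.png",cv2.resize(b[120:290,150:450],None,fx=2.5,fy=2.5))
print(manip.read_state()["time_s"])
E
python3 meas.py pics/t5.png 11
```

```text
11.3
front 80% [363.19 -32.15] [ 363.47 -197.81] rms 0.21 76 yaw -0.1
back [523.36 -32.56] [ 521.89 -242.46] rms 0.33 76 yaw 0.4
left [363.34 -28.52] [521.4 -28.3] rms 0.11 65 yaw 89.92
cat front [363.92 340.  ] [363.4 140. ] rms 0.14 63 yaw 0.15
cat right [370.   136.86] [640.   137.28] rms 0.69 65 yaw 89.91
pad front [384.07 120.  ] [384.05  20.  ] rms 0.09 68 yaw 0.01
```

View pics/t5v.png

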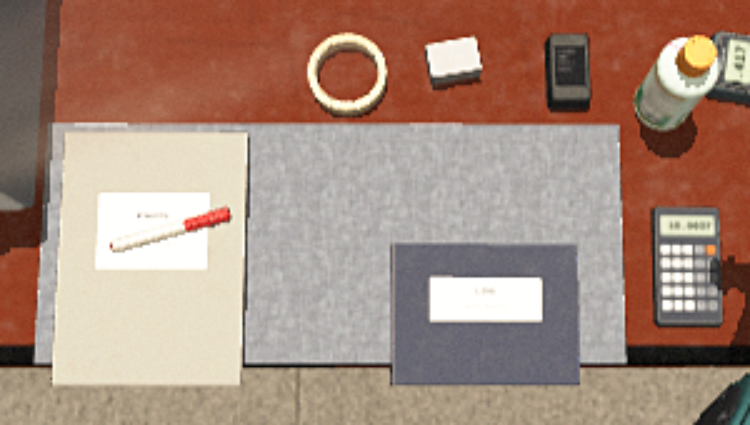

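Both front edges lie at crop row 384, and the catalogue, pen, tape, block, adaptor and calculator are where they were. The arm is clear.

```bash
python3 -c "
from cell import manip
print(manip.close_job())"
```

```text
the job is handed in; nothing more can be done
None
```

The log book now sticks out over the front edge as far as the catalogue does, to within about 0.3 mm, and the job was handed in at about 11.3 s. I pushed it flat from behind with the two open fingers, which squared it from about 7° of yaw. I then backed off, measured the remaining 11 mm, pushed that, and drew the fingers clear.

**Last checks (top camera):**
- **Front edge:** the log book's is at x ≈ 363.3 mm and the catalogue's at ≈ 363.6 mm. It is parallel to the desk edge within about 0.1°.
- **Robot's own position:** with the fingers last touching the book, it put the front edge at about 363.2 mm, which agrees.
- **Other objects:** the catalogue's edges measured the same before and after. The pen, tape, block, adaptor, bottle and calculator look unmoved.
- **Forces:** the readings at the end of each move never exceeded 4 N.

**What disagreed:**
- The back-edge fit read 0.4° of yaw, but that edge was fitted less reliably.
- The desk edge measured x ≈ 384 mm against the stated "about 388". This does not affect the match, because I compared the two front edges directly.

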